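# Lock a sample jar into the shaker's cam clamp

## Task

Stand the taller glass sample jar upright in the open clamp on the shaker, between the sprung pad and the V jaw, and let go of it. Then turn the black knob clockwise so that the pad closes on the jar, until the roller drops into the notch of the cam and the clamp stays locked by itself. Feel for the notch and stop there, as forcing the knob on past it squeezes the glass too hard; leave the squat jar, the dropper bottle and the flask where they stand.

Things in the scene. Friction and masses are not known exactly. Their poses are not given: they have to be found in the camera images.
- jar: the sample jar to be clamped: clear glass with a ground-in glass lid, a cylinder 42 mm across and 60 mm high (the taller and slimmer of the two jars), about 60 g. Origin at the centre of its underside, z up. Grip it by its side
- shaker: bench shaker, fixed: white box with an aluminium platform, 146 x 282 mm, its top 48 mm above the worktop. Origin at the underside's centre, z up; the clamp's line lies along its y (mm): black knob and cam at y = -85, blue guide block at y = -8 to 18 (32 high over the platform), sprung pad, jar seat at y = 85, blue V jaw (two rubber-lined faces at 120 degrees, 36 high) at y = 99 to 138
- knob_axis (a point): point on the knob's fixed vertical axis at the height to grip, 50 mm over the platform; it does not turn. Round fluted knob, 48 mm across, from 32 to 66 mm over the platform, no mark, any yaw of grip will do; a steel cam plate, up to 43 mm in radius, lies below it with its top 20 mm over the platform
- seat (a point): fixed point on the platform's top, where the jar's underside centre stands when the jar touches both faces of the V jaw; axes as the shaker's, the V jaw lies in +y. With the clamp open the gap is 7 mm longer than the jar, so a jar set down 3.5 mm to its -y is clear on both sides; the jar's x sides are free for fingers. The closing pad pushes the jar on into the V
- jaw (a joint): travel (m) of the jaw plunger, the cam's sprung follower with a brass roller, towards the jar: 0 open, 0.007 pad meets the seated jar, about 0.0125 at the crest, 0.0097 in the notch. How the cam stands at the start is not measured: the knob first turns free by 0 to 0.74 rad, then climbs 0.56 rad to the crest; the notch's bottom follows 0.18 rad on, 0.74 to 1.48 rad from the start in all
- pad: blue pressure pad, rubber face 30 wide, 28 high, on springs on the jaw; origin 114 mm to the -y of its face. Presses the jar with about 4 N locked, 6 N at the crest; past the notch the cam rises steeply and 8 N is passed after about 0.15 rad. The knob resists with up to 0.2 N m while climbing, pulls on by up to 0.2 N m falling into the notch, and springs back open if let go before the crest
- squat_jar: bystander: squat glass jar with a lid, 47 mm across and 50 mm high, stands near the sample jar. Origin at its underside's centre
- dropper: bystander: brown dropper bottle with a red teat, 39 mm across and 131 mm high. Origin at its underside's centre
- flask: bystander: volumetric flask with a dark bulb 57 mm across and a thin neck, 174 mm high. Origin at its underside's centre
Not all that is in view belongs to the job. Leave any green or orange look-alike of the jar alone.

How it is judged (in metres and radians):
On the way:
1. the jar stands upright in the open clamp, let go (horizontal distance between jar and seat below 0.01 m and z of jar in the frame of seat below 0.003 m and angle between jar's own z axis and vertical below 0.1 rad and contact force between the fingers and jar below 0.1 N and value of joint jaw below 0.004 m), for 0.2 s.
At the end, for the whole second after the job is handed in: The roller rests in the cam's notch (jaw travel 8 to 11.5 mm, at rest by itself), the pad presses the jar with more than 2.5 N, and the jar stands on the platform (within 4 mm), upright (within 0.08 rad) and within 4 mm of its seat in the V jaw (value of joint jaw between 0.008 and 0.0115 m and velocity of joint jaw between -0.005 and 0.005 m/s and contact force between pad and jar above 2.5 N and horizontal distance between jar and seat below 0.004 m and z of jar in the frame of seat below 0.004 m and angle between jar's own z axis and vertical below 0.08 rad and linear speed of jar below 0.01 m/s); the robot touches nothing.
It fails at once if the clamp's pad presses the glass jar with more than 8 N (contact force between pad and jar above 8 N).
It fails at once if the sample jar is tipped over (angle between jar's own z axis and vertical above 0.6 rad).
It fails at once if the squat jar is pushed more than 15 mm or tipped over (distance of squat_jar from where it was at the start of the episode above 0.015 m or angle between squat_jar's own z axis and vertical above 0.3 rad).
It fails at once if the dropper bottle is pushed more than 15 mm or tipped over (distance of dropper from where it was at the start of the episode above 0.015 m or angle between dropper's own z axis and vertical above 0.3 rad).
It fails at once if the flask is pushed more than 15 mm or tipped over (distance of flask from where it was at the start of the episode above 0.015 m or angle between flask's own z axis and vertical above 0.3 rad).
It also fails if it takes over 66 s, if anything falls off the work surface, if the arm or the gripper's body presses on something with over 40 N, if the wrist force passes 120 N, or if a joint passes its speed limit or range.

## Robot

A 6-joint arm with a two-finger parallel gripper is mounted at the origin on a cart in front of the work surface, level with it; the furniture and walls round the work are solid. World frame = base frame: x ahead of the robot, y to its left, z up, the work surface at z = 0. Lengths are in mm, angles in rad, forces in N, time in s.
With the tool pointing down it reaches from about 275 to 750 mm from the base axis. Payload 10.2 kg.
Tool frame: the origin (TCP) lies at the very end of the fingers, on their centre line; the grasp point (between the pads) lies 19 mm behind it; z points along the fingers, y is the line along which they close (so a half turn about z gives the same grasp; the last joint's range is limited). The gripper opens to 85 mm and grips with 20 to 120 N. Pads are 22 mm wide; open, the fingers measure 114 mm over their backs; the gripper's body (76 mm by 85 mm) begins 54 mm behind the grasp point. The pads swing forward as they close: fully open they stand 13 mm farther back than shut.
Start: joints at [-1.34, 0.313, 1.498, -0, 1.331, -0.223], TCP at [230.14, -471.876, 231.294] pointing down, gripper open.
Joint ranges: [-2.94, 2.94], [-0.97, 2.17], [0.19, 2.56], [-1.23, 4.37], [0.02, 3.11], [-2.88, 2.88]. Speed limits (rad/s): [2.39, 2.39, 3.01, 3.14, 3.14, 3.14].

## Interface

Orientations are given as a unit quaternion [w, x, y, z].
In Python, from rig import telemetry, optics, ctrl gives the robot as it stands.
- The arm moves only by the tool servo_tool, never from a script. Its argument "deltas" is a list of rows, each a list of 3 entries, a list of its own where there are three numbers: the shift along the tool's x, y, z in units of 20 cm (1.0 is 20 cm), then the turn, a rotation vector about the tool's x, y, z in units of 90 degrees (1.0 is 90 degrees), then the opening, from 0 (shut) to 1 (fully open). A call has 1 to 8 rows; each row shifts and turns the commanded pose from where the row before left it, along the tool's axes as they then stand; what a row does not reach is not made up. A row lasts 1/10 s, in which the tool goes at most 50 mm and 8.59 degrees, less where a joint would pass 70% of its speed; a pose out of reach is approached as far as the arm can. A call with a number of a shift or a turn outside -1 to 1 is refused whole. A call with a gripper value outside its range is refused whole. The fingers move at their own pace and stop on an object; "squeeze" is the grip in N (left out, the last holds). Time passes only in rows, so rows that do not move let the fingers close. It gives the time, the measured TCP pose, the force, the opening and the grip force at its end, in the units of the state.
- telemetry.sense(): the state, without advancing time (a new reading comes with each control period).
- optics.capture(name): name is "scene" or "top" or "wrist"; returns the picture (480x640x3 uint8, blue, green, red); there is no depth.
- optics.camera_model(name): a dict with "vfov" (degrees; the focal length in pixels is half the picture's height over the tangent of half this angle, whatever the lens; pixels are square), "cx", "cy" (the principal point, pixels), "R" (3x3) and "t" (3): a world point X has camera coordinates R X + t; the wrist camera has in their place "mount" (4x4, takes a point from camera to tool coordinates, whose origin is the TCP and whose axes are the flange's). Camera axes: x right, y down, z forward; pixel columns grow to the right and rows downward; lengths in mm; the calibration is good to about 2 mm. The wrist camera is an equidistant fisheye: a pixel r from the principal point sees the ray r / f radians off the axis. A picture is of the moment at which its call begins: read the wrist's pose just before it. camera_model takes no time and is no camera call.
- ctrl.finish_job(): hands the job in; it is judged then, once.
The state is a dict: "time_s": time; "joints": joint angles; "dq": joint speeds; "tau": joint torques, N m; "eef_pos": TCP position; "ee_rot": TCP orientation; "force": force on the tool from outside, world axes, zero at the start; "wrist_torque": the same for the moment, N m; "grip_width": opening from 0.0 (shut) to 1.0 (fully open); "grip_force": force on a finger pad.
Only numpy, scipy, OpenCV 4.12 (cv2) and the standard library are available. Lean on these libraries where they do the work, as an engineer would, in place of code of your own. Each camera call takes 0.05 s, during which the arm holds its last target. There are 200 camera calls.

## Working session

There is one attempt and no reset: what is moved stays moved. The work goes in short steps, Python scripts to look and compute and a tool call to move; the robot and the scene stay as the last step left them, time stands still between calls to the robot, and variables do not carry over. Pictures are saved under pics/ and viewed, at most 10 in all, crops included, and the job is handed in when it is done.

Besides the shell and the picture viewer there is one more tool, called after "Emit:" as name([rows], argument=value, ...), one row to a line, values as JSON. servo_tool: Moves the arm, as the interface text tells. Its arguments: {"type":"object","properties":{"deltas":{"type":"array"},"squeeze":{"type":"number"}},"required":["deltas"]}

```bash
mkdir -p pics; ls
python3 - <<'E'
from rig import telemetry, optics, ctrl
import cv2,numpy as np
s=telemetry.sense();print(s)
a=optics.capture("scene");b=optics.capture("top")
cv2.imwrite("pics/s0.png",a);cv2.imwrite("pics/t0.png",b)
for n in("scene","top","wrist"):print(n,optics.camera_model(n))
E
```

```text
pics
{'time_s': 0.0, 'joints': array([-1.34040097e+00,  3.13423154e-01,  1.49845541e+00, -8.85602624e-08,
        1.33098035e+00, -2.23383131e-01]), 'dq': array([ 1.15436748e-03, -1.95026523e-03, -9.25882000e-04, -6.56080508e-04,
        1.20026415e-03, -6.37333549e-05]), 'tau': array([-2.02954601e-03, -4.12272727e+01, -2.59746730e+01, -3.82547305e-04,
        3.97802331e-03, -1.60205724e-05]), 'eef_pos': array([ 230.07765915, -471.6105969 ,  230.74190915]), 'ee_rot': array([-6.33129265e-04,  9.74370668e-01,  2.24947552e-01, -2.26283828e-06]), 'force': array([ 0.50218943, -0.53458743,  0.45704216]), 'wrist_torque': array([-0.01516203,  0.00020283,  0.01900053]), 'grip_force': 0.0, 'grip_width': 1.001761665324374}
scene {'vfov': 45.955693322577076, 'cx': 312.69133827531914, 'cy': 226.0150001242492, 'R': array([[-0.83331175, -0.55249016,  0.01860526],
       [-0.26274908,  0.36623971, -0.89265413],
       [ 0.48636864, -0.74874769, -0.45035814]]), 't': array([ 425.02861893,  223.18092831, 1316.66569468])}
top {'vfov': 43.59310662306338, 'cx': 318.2861978863832, 'cy': 243.80557175927714, 'R': array([[-0.01093391, -0.99988896,  0.01012495],
       [-0.99455243,  0.00982474, -0.10377352],
       [ 0.10366252, -0.01120444, -0.99454942]]), 't': array([ -50.8555705 ,  546.98512071, 1372.7765108 ])}
wrist {'vfov': 65.70646984690485, 'cx': 316.5469994385958, 'cy': 238.86649909733234, 'mount': array([[-1.36152944e-03, -9.48944367e-01, -3.15440541e-01,
         8.02625868e+01],
       [ 9.99997985e-01, -1.75741121e-03,  9.70575217e-04,
         1.94519438e-01],
       [-1.47538063e-03, -3.15438583e-01,  9.48944847e-01,
        -1.42123197e+02],
       [ 0.00000000e+00,  0.00000000e+00,  0.00000000e+00,
         1.00000000e+00]])}
```

View pics/s0.png

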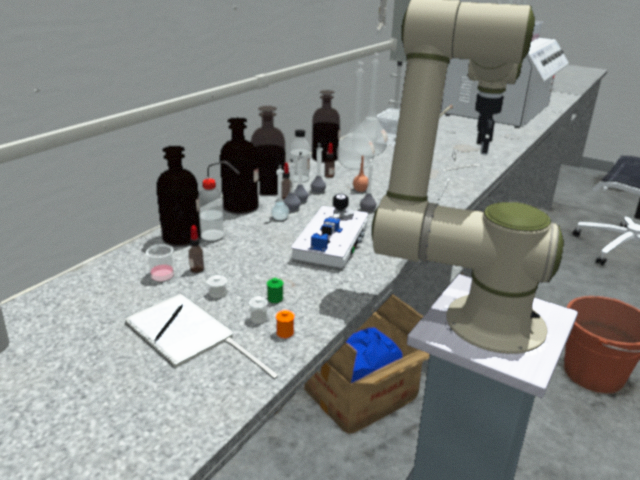

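View pics/t0.png

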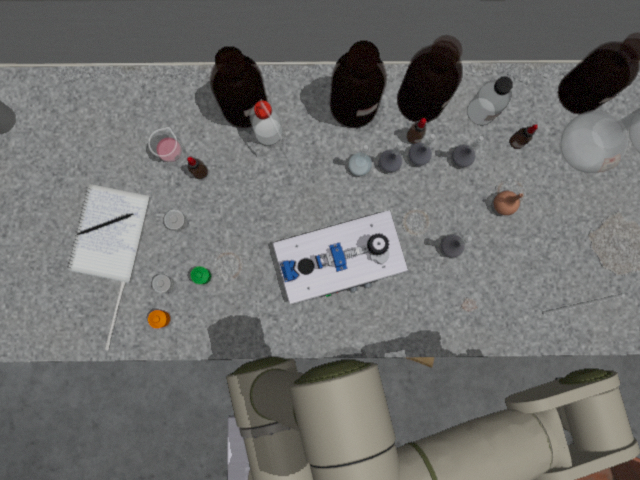

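The top view shows the shaker (knob at about 378,244, V jaw at about 289,270), with two clear jars at (174,220) and (162,284). The green (200,275) and orange (158,319) jars are look-alikes. I'll measure both clear jars and enlarge them.

```bash
cat > h.py <<'E'
import numpy as np,cv2
from rig import telemetry, optics
from scipy.spatial.transform import Rotation as Ro
def ray(n,u,v,m=None,pose=None):
    m=m or optics.camera_model(n); f=240/np.tan(np.radians(m['vfov']/2)); a=np.array([u-m['cx'],v-m['cy']])
    if n!='wrist':
        d=np.array([*(a/f),1.]); return -m['R'].T@m['t'], m['R'].T@d
    r=np.hypot(*a); d=np.array([*(a/max(r,1e-9)*np.sin(r/f)),np.cos(r/f)])
    p,q=pose; R=Ro.from_quat(np.roll(q,-1)).as_matrix(); M=m['mount']
    return p+R@M[:3,3], R@M[:3,:3]@d
def pt(n,u,v,z,pose=None):
    o,d=ray(n,u,v,pose=pose); return (o+d*(z-o[2])/d[2]).round(1)
def proj(n,X,pose=None):
    m=optics.camera_model(n); f=240/np.tan(np.radians(m['vfov']/2))
    if n!='wrist':
        c=m['R']@X+m['t']; return np.array([m['cx'],m['cy']])+f*c[:2]/c[2]
    p,q=pose; R=Ro.from_quat(np.roll(q,-1)).as_matrix(); M=m['mount']
    c=M[:3,:3].T@(R.T@(np.asarray(X)-p)-M[:3,3]); r=np.hypot(*c[:2])
    return np.array([m['cx'],m['cy']])+f*np.arctan2(r,c[2])*c[:2]/r
E
python3 - <<'E'
from h import *
for u,v in((174,220),(162,284)):
  p=pt('top',u,v,55);print('jar',p,proj('scene',p))
c=[pt('top',u,v,48) for u,v in((274,241),(391,212),(407,271),(289,303))]
print(c,'ctr',np.mean(c,0),[np.linalg.norm(c[i]-c[i-1]) for i in range(4)])
k=pt('top',378,244,114);print('knob',k)
print('disk',pt('top',306,267,48),'V',pt('top',289,270,84))
a=cv2.imread('pics/s0.png')[255:345,190:310];b=cv2.imread('pics/t0.png')[195:315,130:290]
o=np.zeros((600,800,3),np.uint8);A=cv2.resize(a,(400,300),interpolation=3);B=cv2.resize(b,(400,300),interpolation=3)
C=cv2.resize(cv2.imread('pics/t0.png')[205:310,265:415],(400,280),interpolation=3)
o[:300,:400]=A;o[:300,400:]=B;o[310:590,:400]=C
cv2.imwrite('pics/c1.png',o)
E
```

```text
jar [601.9 274.3  55. ] [219.50906167 273.78087175]
jar [455.5 299.4  55. ] [260.47544171 298.03854058]
[array([551.9,  45.6,  48. ]), array([ 616.9, -225.7,   48. ]), array([ 479.6, -259.3,   48. ]), array([409.5,  11.9,  48. ])] ctr [ 514.475 -106.875   48.   ] [np.float64(146.33335231586815), np.float64(278.97793819583654), np.float64(141.3515121956606), np.float64(280.11328065623735)]
knob [ 535.8 -186.6  114. ]
disk [491.2 -27.6  48. ] V [482.5  10.1  84. ]
```

View pics/c1.png

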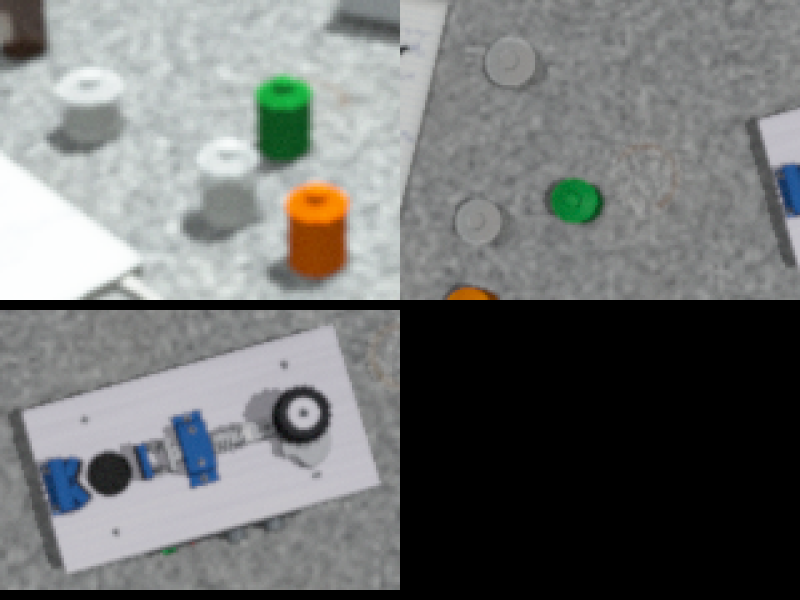

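The taller, slimmer clear jar is at top (162,284) and scene (259,310), at world (455,299). The one at (174,220) is clearly squatter and wider, so it is the bystander. I'm heading over with the tool yawed so that it closes along the shaker's x.

Emit:
servo_tool([
  [[0,0,-0.02],[0,0,-0.0872],0.8],
  [[0,0,-0.02],[0,0,-0.0872],0.8],
  [[0,0,-0.02],[0,0,-0.0872],0.8],
  [[0,0,-0.02],[0,0,-0.0872],0.8],
  [[0,0,-0.02],[0,0,-0.0872],0.8],
  [[0,0,-0.02],[0,0,-0.0872],0.8],
  [[0,0,-0.02],[0,0,-0.0872],0.8],
  [[0,0,-0.02],[0,0,-0.0872],0.8],
])

```text
time_s: 0.9
eef_pos: [230.1, -471.7, 263.1]
ee_rot: [-0.0, 0.713, 0.702, 0.0]
force: [-0.2, 0.8, -1.0]
grip_width: 0.798
grip_force: 0.0
```

Emit:
servo_tool([
  [[0,0,0],[0,0,-0.0872],0.8],
  [[0,0,0],[0,0,-0.0872],0.8],
  [[0.203,0.121,0],[0,0,0],0.8],
  [[0.203,0.121,0],[0,0,0],0.8],
  [[0.203,0.121,0],[0,0,0],0.8],
  [[0.203,0.121,0],[0,0,0],0.8],
  [[0.203,0.121,0],[0,0,0],0.8],
  [[0.203,0.121,0],[0,0,0],0.8],
])

```text
time_s: 1.7
eef_pos: [309.8, -197.8, 263.1]
ee_rot: [-0.0, 0.613, 0.79, 0.0]
force: [1.0, -0.3, -0.3]
grip_width: 0.798
grip_force: 0.0
```

Emit:
servo_tool([
  [[0.203,0.121,0],[0,0,0],0.8],
  [[0.203,0.121,0],[0,0,0],0.8],
  [[0.203,0.121,0],[0,0,0],0.8],
  [[0.203,0.121,0],[0,0,0],0.8],
  [[0.203,0.121,0],[0,0,0],0.8],
  [[0.203,0.121,0],[0,0,0],0.8],
  [[0,0,0],[0,0,0],0.8],
])

```text
time_s: 2.4
eef_pos: [389.5, 77.0, 263.0]
ee_rot: [-0.001, 0.609, 0.793, 0.0]
force: [0.4, -0.4, -0.4]
grip_width: 0.798
grip_force: 0.0
```

Emit:
servo_tool([
  [[0.2,0.118,0],[0,0,0],0.8],
  [[0.2,0.118,0],[0,0,0],0.8],
  [[0.2,0.118,0.05],[0,0,0],0.8],
  [[0.2,0.118,0.1],[0,0,0],0.8],
  [[0.2,0.118,0.1],[0,0,0],0.8],
  [[0,0,0.1],[0,0,0],0.8],
  [[0,0,0],[0,0,0],0.8],
  [[0,0,0],[0,0,0],0.8],
])

```text
time_s: 3.2
eef_pos: [453.6, 293.8, 194.2]
ee_rot: [-0.0, 0.613, 0.79, -0.0]
force: [-1.1, -0.6, -0.5]
grip_width: 0.798
grip_force: 0.0
```

Run:
```python
from h import *
s=telemetry.sense();P=(s['eef_pos'],s['ee_rot']);print(P,s['joints'])
a=optics.capture('wrist');cv2.imwrite('pics/w1.png',a)
for z in(0,60):print(z,proj('wrist',[455.5,299.4,z],P))
np.save('w1p.npy',np.r_[P[0],P[1]])
```

```text
(array([453.63902187, 293.7998985 , 194.19735873]), array([-6.85106054e-06,  6.12684057e-01,  7.90327916e-01, -1.75866259e-04])) [ 3.57926411e-01  3.77645909e-01  1.50690046e+00 -1.82084614e-04
  1.25735272e+00  1.06090817e-01]
0 [320.93728733 201.41554216]
60 [321.7636323  218.49708049]
```

View pics/w1.png

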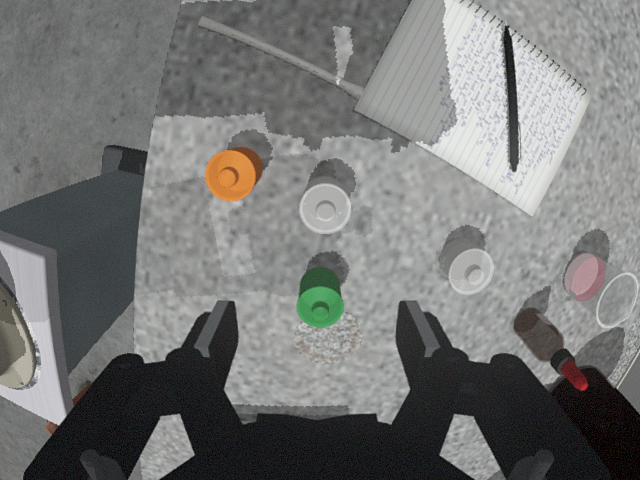

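Wrist view: the clear tall jar's lid is centred at (326,209), green at (320,308), orange at (231,174) and the squat jar at (471,271).

Run:
```python
from h import *
q=np.load('w1p.npy');P=(q[:3],q[3:])
j=pt('wrist',325.5,209,54,P);print(j,pt('wrist',326,211,60,P))
for n,u,v,z in(('green',320,306,54),('orange',231,174,54),('squat',471,271,46)):print(n,pt('wrist',u,v,z,P))
R=Ro.from_quat(np.roll(q[3:],-1)).as_matrix()
print('delta tool',R.T@(j-q[:3]), 'tcp px',proj('wrist',q[:3],P))
```

```text
[456.9 306.   54. ] [457.1 306.   60. ]
green [474.2 222.1  54. ]
orange [378.6 315.4  54. ]
squat [599.7 282.8  46. ]
delta tool [ 11.03103808   6.23892957 140.19332297] tcp px [318.20649943 310.92267797]
```

Emit:
servo_tool([
  [[0.02,0.015,0.1],[0,0,0],0.8],
  [[0.02,0.015,0.1],[0,0,0],0.8],
  [[0,0,0.1],[0,0,0],0.8],
  [[0,0,0.05],[0,0,0],0.8],
  [[0,0,0],[0,0,0],0.8],
  [[0,0,0],[0,0,0],0.8],
])

```text
time_s: 3.85
eef_pos: [457.9, 303.7, 125.1]
ee_rot: [0.0, 0.613, 0.79, 0.001]
force: [-0.5, 0.4, 1.0]
grip_width: 0.797
grip_force: 0.0
```

Run:
```python
from h import *
s=telemetry.sense();P=(s['eef_pos'],s['ee_rot']);print(P,s['dq'].round(4))
a=optics.capture('wrist');cv2.imwrite('pics/w2.png',a)
np.save('w2p.npy',np.r_[P[0],P[1]])
print('scene',pt('scene',258.4,301.5,57),'top',pt('top',161.2,283.4,55))
```

```text
(array([457.88585021, 303.68816251, 125.08954693]), array([4.88844077e-04, 6.12592865e-01, 7.90398066e-01, 7.99585772e-04])) [ 0.0053 -0.0024 -0.0056  0.0005 -0.0021 -0.0003]
scene [448.9 315.2  57. ] top [456.9 301.3  55. ]
```

View pics/w2.png

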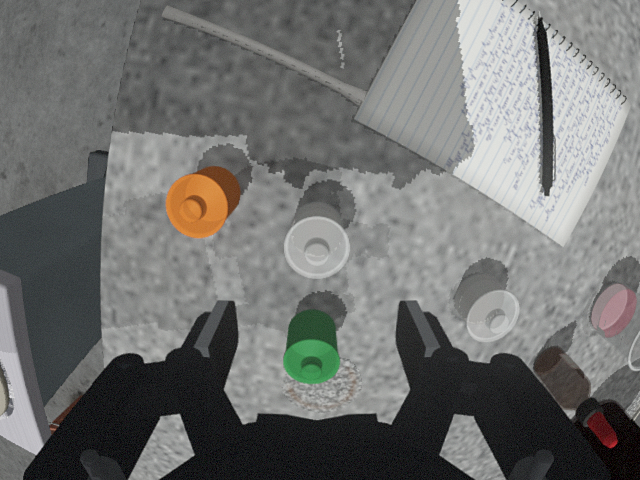

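Run:
```python
from h import *
q=np.load('w2p.npy');P=(q[:3],q[3:])
R=Ro.from_quat(np.roll(q[3:],-1)).as_matrix()
for u,v,z in((317,247,53),(317,247,60),(317,250,60)):
  j=pt('wrist',u,v,z,P);print(j,'delta tool',R.T@(j-q[:3]))
l,r=pt('wrist',285,247,53,P),pt('wrist',349,247,53,P);print('dia',np.linalg.norm(l-r))
l,r=pt('wrist',285,247,60,P),pt('wrist',349,247,60,P);print('dia60',np.linalg.norm(l-r))
```

```text
[456.6 307.4  53. ] delta tool [ 3.90034231 -0.45354234 72.08963555]
[455.9 309.8  60. ] delta tool [ 6.40053661 -0.51966971 65.0900173 ]
[456.4 308.   60. ] delta tool [ 4.53271348 -0.48450351 65.0896964 ]
dia 39.21849053699032
dia60 37.9815744802661
```

Emit:
servo_tool([
  [[0.015,0,0.1],[0,0,0],0.8],
  [[0,0,0.13],[0,0,0],0.8],
  [[0,0,0.13],[0,0,0],0.8],
  [[0,0,0.13],[0,0,0],0.8],
  [[0,0,0.04],[0,0,0],0.8],
  [[0,0,0],[0,0,0],0.8],
  [[0,0,0],[0,0,0],0.8],
], squeeze=25)

```text
time_s: 4.6
eef_pos: [457.4, 307.1, 19.2]
ee_rot: [0.001, 0.612, 0.791, 0.001]
force: [-0.2, -0.3, 0.2]
grip_width: 0.802
grip_force: 0.0
```

Emit:
servo_tool([
  [[0,0,0],[0,0,0],0.6],
  [[0,0,0],[0,0,0],0.5],
  [[0,0,0],[0,0,0],0.4],
  [[0,0,0],[0,0,0],0.35],
  [[0,0,0],[0,0,0],0.35],
  [[0,0,0],[0,0,0],0.35],
])

```text
time_s: 5.2
eef_pos: [457.0, 307.0, 18.8]
ee_rot: [0.0, 0.612, 0.791, 0.001]
force: [-1.3, -1.1, 5.8]
grip_width: 0.482
grip_force: 24.8
```

Emit:
servo_tool([
  [[0,0,-0.05],[0,0,0],0.35],
  [[0,0,-0.12],[0,0,0],0.35],
  [[0,0,-0.2],[0,0,0],0.35],
  [[0,0,-0.2],[0,0,0],0.35],
  [[0,0,-0.16],[0,0,0],0.35],
  [[0,0,0],[0,0,0],0.35],
])

```text
time_s: 5.8
eef_pos: [458.2, 307.5, 168.9]
ee_rot: [0.002, 0.612, 0.791, 0.004]
force: [-0.3, 0.4, -1.9]
grip_width: 0.486
grip_force: 25.6
```

Emit:
servo_tool([
  [[-0.1,-0.012,0],[0,0,0],0.35],
  [[-0.2,-0.03,0],[0,0,0],0.35],
  [[-0.2,-0.03,0],[0,0,0],0.35],
  [[-0.2,-0.03,0],[0,0,0],0.35],
  [[-0.2,-0.03,0],[0,0,0],0.35],
  [[-0.2,-0.03,0],[0,0,0],0.35],
  [[-0.2,-0.03,0],[0,0,0],0.35],
  [[-0.2,-0.03,0],[0,0,0],0.35],
])

```text
time_s: 6.6
eef_pos: [488.1, 3.6, 163.5]
ee_rot: [-0.0, 0.612, 0.791, -0.0]
force: [0.3, -0.1, -0.2]
grip_width: 0.484
grip_force: 25.6
```

Emit:
servo_tool([
  [[-0.11,-0.009,0],[0,0,0],0.35],
  [[-0.07,-0.006,0],[0,0,0],0.35],
  [[-0.09,-0.0,0],[0,0,0],0.35],
  [[-0.07,0,0],[0,0,0],0.35],
  [[0,0,0],[0,0,0],0.35],
  [[0,0,0],[0,0,0],0.35],
])

```text
time_s: 7.2
eef_pos: [502.5, -60.8, 163.6]
ee_rot: [-0.0, 0.612, 0.791, 0.0]
force: [0.6, 0.1, 0.7]
grip_width: 0.482
grip_force: 25.6
```

Run:
```python
from h import *
s=telemetry.sense();P=(s['eef_pos'],s['ee_rot']);print(P,s['grip_width'],s['force'])
a=optics.capture('wrist');cv2.imwrite('pics/w3.png',a)
np.save('w3p.npy',np.r_[P[0],P[1]])
```

```text
(array([502.4627292 , -60.80391668, 163.58313263]), array([-3.25018353e-04,  6.12300328e-01,  7.90625197e-01,  4.04589048e-05])) 0.48209022251879835 [0.6248307  0.12749155 0.68990501]
```

View pics/w3.png

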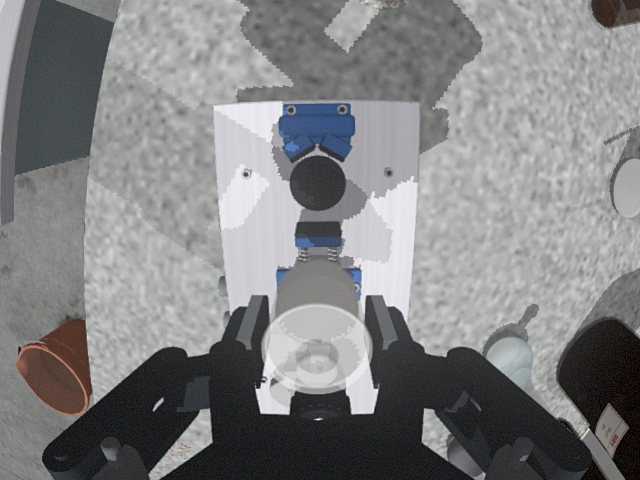

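Wrist view, from before the seat: black disc at (318,183) between the V jaw (317,145) and the pad face (318,223), with the held jar's lid at (317,350). The shaker's edges look symmetric, so the yaw is right.

Run:
```python
from h import *
q=np.load('w3p.npy');P=(q[:3],q[3:])
R=Ro.from_quat(np.roll(q[3:],-1)).as_matrix()
T=lambda n,u,v,z:print(n,(j:=pt('wrist',u,v,z,P)),'tool',(R.T@(j-q[:3])).round(1))
T('disc',318,183,48);T('discL',290,183,48);T('discR',345,183,48);T('disc top edge',318,156,48);T('disc bot',318,210,48)
T('padface',318,222,76);T('padL',296,223,76);T('padR',341,223,76)
T('screwL',246,173,48);T('screwR',389,173,48)
T('edge far L',214,104,48);T('edge far R',419,102,48);T('V back',317,104,84);T('Vl',279,104,84);T('Vr',355,104,84)
T('Vinner',317,150,84)
T('lid53',317,350,145+53);T('lid60',317,358,205);T('lidL',262,350,198);T('lidR',372,350,198)
```

```text
disc [493.7 -25.9  48. ] tool [ 35.9   0.3 115.6]
discL [474.6 -30.7  48. ] tool [ 36.1 -19.4 115.6]
discR [512.  -21.1  48. ] tool [ 36.   19.2 115.6]
disc top edge [488.9  -7.4  48. ] tool [ 55.    0.3 115.6]
disc bot [498.6 -44.8  48. ] tool [ 16.4   0.3 115.6]
padface [498.7 -45.8  76. ] tool [15.4  0.1 87.6]
padL [485.2 -50.   76. ] tool [ 14.7 -14.   87.6]
padR [513.3 -42.7  76. ] tool [14.8 15.1 87.6]
screwL [442.6 -31.1  48. ] tool [ 43.7 -50.5 115.6]
screwR [540.3  -5.9  48. ] tool [ 43.6  50.4 115.6]
edge far L [409.2  11.9  48. ] tool [ 93.7 -72.1 115.7]
edge far R [547.   48.8  48. ] tool [ 94.9  70.6 115.6]
V back [479.6  26.   84. ] tool [89.7 -0.4 79.6]
Vl [458.   20.7  84. ] tool [ 90.  -22.6  79.6]
Vr [501.1  31.8  84. ] tool [90.  21.9 79.6]
Vinner [486.5  -0.7  84. ] tool [62.1 -0.4 79.6]
lid53 [501.1 -57.5 198. ] tool [  3.6  -0.5 -34.4]
lid60 [500.6 -55.9 205. ] tool [  5.2  -0.6 -41.4]
lidL [482.3 -62.7 198. ] tool [  3.2 -20.  -34.4]
lidR [520. -53. 198.] tool [  3.2  18.9 -34.4]
```

Emit:
servo_tool([
  [[0.1,0,0.03],[0,0,0],0.35],
  [[0.07,0,0.07],[0,0,0],0.35],
  [[0,0,0.1],[0,0,0],0.35],
  [[0,0,0.04],[0,0,0],0.35],
  [[0,0,0],[0,0,0],0.35],
  [[0,0,0],[0,0,0],0.35],
])

```text
time_s: 7.85
eef_pos: [494.4, -28.5, 116.4]
ee_rot: [0.0, 0.612, 0.791, 0.0]
force: [0.1, -0.6, -0.5]
grip_width: 0.483
grip_force: 25.6
```

Run:
```python
from h import *
s=telemetry.sense();P=(s['eef_pos'],s['ee_rot']);print(P,s['grip_width'],s['force'])
a=optics.capture('wrist');t=optics.capture('top');c=optics.capture('scene');cv2.imwrite('pics/w4r.png',a)
o=np.zeros((600,800,3),np.uint8)
o[:,:400]=cv2.resize(a[100:400,220:420],(400,600),interpolation=3)
o[:300,400:]=cv2.resize(t[220:310,270:390],(400,300),interpolation=3)
o[300:,400:]=cv2.resize(c[185:275,285:405],(400,300),interpolation=3)
cv2.imwrite('pics/w4.png',o)
np.save('w4p.npy',np.r_[P[0],P[1]])
```

```text
(array([494.44968638, -28.50501892, 116.37122001]), array([3.56531404e-04, 6.12323469e-01, 7.90607252e-01, 1.22979596e-04])) 0.4830626410545602 [ 0.07025369 -0.60319149 -0.54398121]
```

View pics/w4.png

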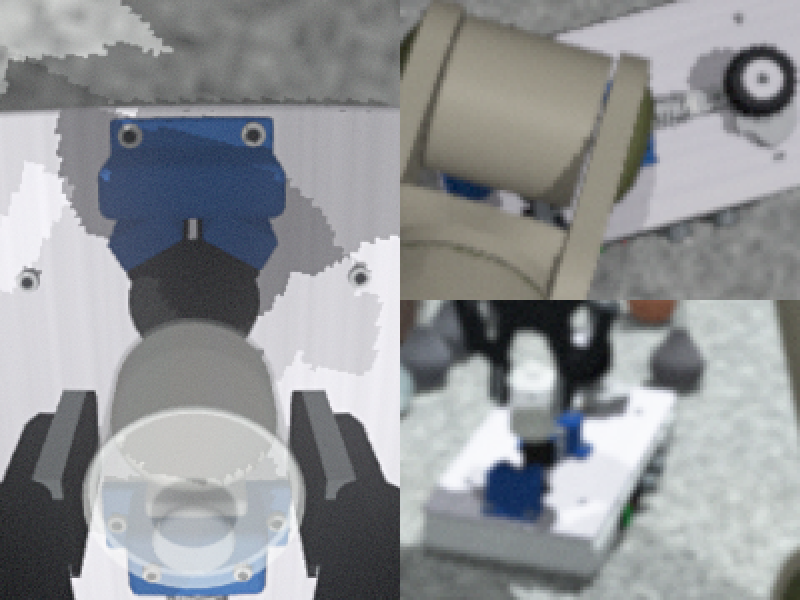

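Run:
```python
from h import *
q=np.load('w4p.npy');P=(q[:3],q[3:])
R=Ro.from_quat(np.roll(q[3:],-1)).as_matrix()
def T(n,x,y,z):
    j=pt('wrist',220+x/2,100+y/2,z,P);print(n,j,'tool',(R.T@(j-q[:3])).round(1))
T('apex',193,240,84);T('tipL',130,272,84);T('tipR',264,270,84);T('faredge',200,108,48);T('Vback z84',192,118,84);T('Vback z56',192,118,56)
T('screwL',28,281,48);T('screwR',361,277,48);T('discL',130,298,48);T('discR',260,298,48)
T('jar bottom front',193,322,97.5);T('jar botL',112,400,97.5);T('jar botR',280,400,97.5)
T('lid53',195,495,150.5);T('lidknob60',195,515,157.5)
```

```text
apex [485.8   2.4  84. ] tool [32.1 -0.7 32.4]
tipL [472.7  -9.4  84. ] tool [ 24.  -16.3  32.4]
tipR [504.7  -0.7  84. ] tool [24.4 16.9 32.4]
faredge [480.5  30.7  48. ] tool [60.8  1.3 68.3]
Vback z84 [478.1  31.1  84. ] tool [61.8 -0.9 32.3]
Vback z56 [478.8  28.2  56. ] tool [58.8 -1.  60.3]
screwL [442.8 -32.1  48. ] tool [  9.5 -51.   68.3]
screwR [540.5  -5.7  48. ] tool [10.6 50.2 68.4]
discL [474.3 -29.6  48. ] tool [  4.  -19.8  68.4]
discR [512.4 -19.9  48. ] tool [ 3.9 19.5 68.4]
jar bottom front [489.7 -13.2  97.5] tool [16.  -0.8 18.9]
jar botL [475.7 -38.2  97.5] tool [ -4.7 -20.6  18.9]
jar botR [515.6 -27.9  97.5] tool [-4.7 20.6 18.9]
lid53 [493.  -24.3 150.5] tool [  4.4  -0.3 -34.1]
lidknob60 [492.7 -23.5 157.5] tool [  5.3  -0.4 -41.1]
```

Run:
```python
from h import *
a=cv2.imread('pics/w2.png');b=cv2.imread('pics/w3.png');o=np.zeros((600,800,3),np.uint8)
o[:,:400]=cv2.resize(a[160:310,270:370],(400,600),interpolation=3)
o[:,400:]=cv2.resize(b[240:420,257:377],(400,600),interpolation=3)
cv2.imwrite('pics/c5.png',o)
for n in(2,3,4):
  q=np.load(f'w{n}p.npy');P=(q[:3],q[3:]);R=Ro.from_quat(np.roll(q[3:],-1)).as_matrix()
  print(n)
  b={2:[456.7,307,0]}.get(n)
  for x in(0,2,4):
    base=q[:3]+R@[x,0,19.0] if n>2 else q[:3]+R@[x,0,q[2]]
    row=[]
    for z,r in((0,21),(0,20),(52,19.5),(60,0)):
      t=np.linspace(0,2*np.pi,60);p=[proj('wrist',base+R@[r*np.cos(k),r*np.sin(k),-z],P) for k in t]
      p=np.array(p);row.append((z,r,*p.min(0).round(),*p.max(0).round()))
    print(x,[tuple(float(k) for k in w) for w in row])
```

```text
2
0 [(0.0, 21.0, 290.0, 201.0, 345.0, 254.0), (0.0, 20.0, 291.0, 202.0, 344.0, 253.0), (52.0, 19.5, 286.0, 222.0, 349.0, 281.0), (60.0, 0.0, 318.0, 257.0, 318.0, 257.0)]
2 [(0.0, 21.0, 290.0, 198.0, 346.0, 252.0), (0.0, 20.0, 291.0, 199.0, 344.0, 251.0), (52.0, 19.5, 286.0, 219.0, 349.0, 278.0), (60.0, 0.0, 318.0, 254.0, 318.0, 254.0)]
4 [(0.0, 21.0, 290.0, 195.0, 346.0, 249.0), (0.0, 20.0, 291.0, 197.0, 344.0, 248.0), (52.0, 19.5, 286.0, 216.0, 349.0, 275.0), (60.0, 0.0, 318.0, 251.0, 318.0, 251.0)]
3
0 [(0.0, 21.0, 275.0, 251.0, 361.0, 328.0), (0.0, 20.0, 277.0, 253.0, 359.0, 327.0), (52.0, 19.5, 264.0, 309.0, 373.0, 395.0), (60.0, 0.0, 319.0, 369.0, 319.0, 369.0)]
2 [(0.0, 21.0, 275.0, 247.0, 362.0, 325.0), (0.0, 20.0, 277.0, 249.0, 359.0, 323.0), (52.0, 19.5, 264.0, 304.0, 373.0, 391.0), (60.0, 0.0, 319.0, 365.0, 319.0, 365.0)]
4 [(0.0, 21.0, 274.0, 243.0, 362.0, 322.0), (0.0, 20.0, 276.0, 245.0, 360.0, 320.0), (52.0, 19.5, 264.0, 298.0, 373.0, 387.0), (60.0, 0.0, 319.0, 360.0, 319.0, 360.0)]
4
0 [(0.0, 21.0, 275.0, 251.0, 361.0, 328.0), (0.0, 20.0, 277.0, 253.0, 359.0, 327.0), (52.0, 19.5, 264.0, 309.0, 373.0, 395.0), (60.0, 0.0, 319.0, 369.0, 319.0, 369.0)]
2 [(0.0, 21.0, 275.0, 247.0, 362.0, 325.0), (0.0, 20.0, 277.0, 249.0, 359.0, 323.0), (52.0, 19.5, 264.0, 304.0, 373.0, 391.0), (60.0, 0.0, 319.0, 365.0, 319.0, 365.0)]
4 [(0.0, 21.0, 274.0, 243.0, 362.0, 322.0), (0.0, 20.0, 276.0, 245.0, 360.0, 320.0), (52.0, 19.5, 264.0, 298.0, 373.0, 387.0), (60.0, 0.0, 319.0, 360.0, 319.0, 360.0)]
```

View pics/c5.png

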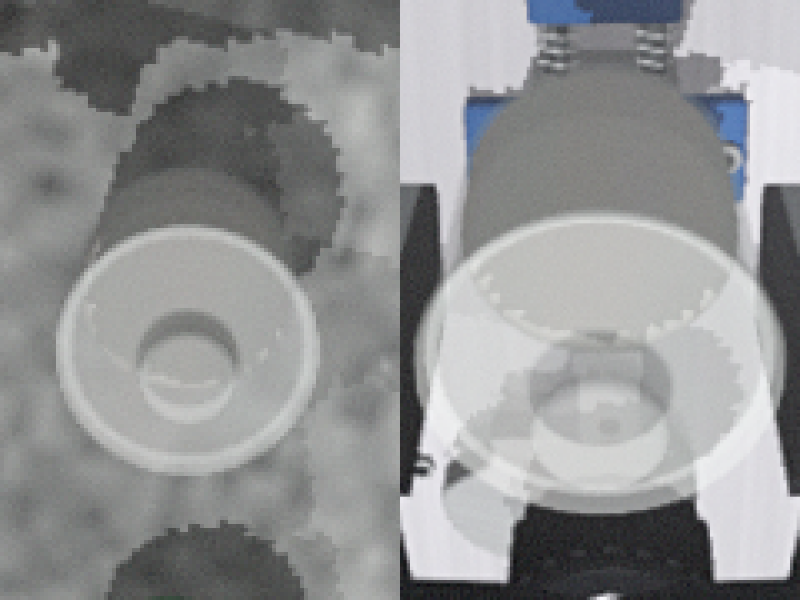

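In-hand jar offset and seat agree between the two cameras: it needs about 6.5 mm further along tool x. After that I'll lower it while watching the force.

Emit:
servo_tool([
  [[0.033,0,0],[0,0,0],0.35],
  [[0,0,0.05],[0,0,0],0.35],
  [[0,0,0.05],[0,0,0],0.35],
  [[0,0,0.05],[0,0,0],0.35],
  [[0,0,0.04],[0,0,0],0.35],
  [[0,0,0.03],[0,0,0],0.35],
  [[0,0,0],[0,0,0],0.35],
])

```text
time_s: 8.7
eef_pos: [492.1, -22.0, 70.8]
ee_rot: [-0.001, 0.612, 0.791, -0.0]
force: [-0.5, 0.4, -0.2]
grip_width: 0.483
grip_force: 25.6
```

Emit:
servo_tool([
  [[0,0,0.01],[0,0,0],0.35],
  [[0,0,0],[0,0,0],0.35],
])

```text
time_s: 8.9
eef_pos: [492.6, -22.1, 69.8]
ee_rot: [0.0, 0.612, 0.791, 0.0]
force: [0.4, 0.4, -1.0]
grip_width: 0.484
grip_force: 25.6
```

Emit:
servo_tool([
  [[0,0,0.007],[0,0,0],0.35],
  [[0,0,0.0],[0,0,0],0.35],
])

```text
time_s: 9.1
eef_pos: [492.5, -22.1, 68.4]
ee_rot: [0.0, 0.612, 0.791, 0.0]
force: [-0.0, -0.1, -0.0]
grip_width: 0.484
grip_force: 25.6
```

Emit:
servo_tool([
  [[0,0,0.007],[0,0,0],0.35],
  [[0,0,0.0],[0,0,0],0.35],
])

```text
time_s: 9.3
eef_pos: [492.5, -22.1, 66.9]
ee_rot: [0.0, 0.612, 0.791, 0.0]
force: [0.8, -0.0, 0.1]
grip_width: 0.487
grip_force: 25.7
```

Emit:
servo_tool([
  [[0,0,0.005],[0,0,0],0.35],
  [[0,0,0.0],[0,0,0],0.35],
])

```text
time_s: 9.5
eef_pos: [492.6, -22.1, 66.8]
ee_rot: [0.0, 0.612, 0.791, -0.0]
force: [-4.0, 1.3, 9.1]
grip_width: 0.487
grip_force: 26.6
```

Run:
```python
from h import *
s=telemetry.sense();P=(s['eef_pos'],s['ee_rot']);print(P,s['grip_width'],s['force'],s['wrist_torque'])
a=optics.capture('wrist');cv2.imwrite('pics/w5r.png',a)
np.save('w5p.npy',np.r_[P[0],P[1]])
cv2.imwrite('pics/w5.png',cv2.resize(a[200:425,220:420],(533,600),interpolation=3))
```

```text
(array([492.55292826, -22.11624137,  66.78295964]), array([ 1.57255924e-04,  6.12294448e-01,  7.90629802e-01, -1.15783966e-05])) 0.486996749587136 [-3.95336066  1.32422174  9.05865211] [0.06024231 0.65066621 0.0050994 ]
```

View pics/w5.png

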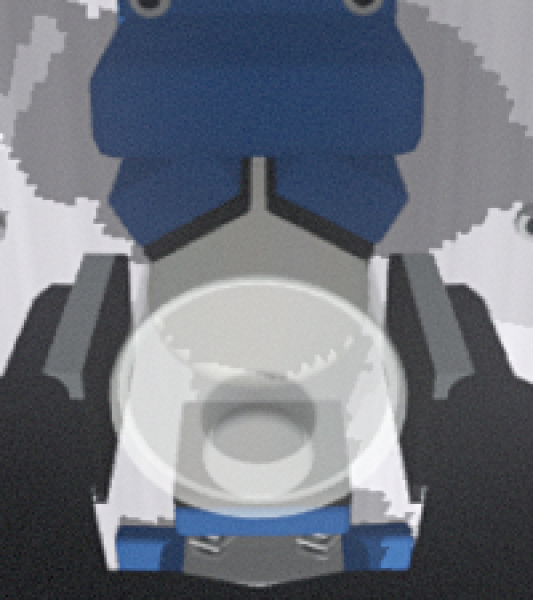

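The jar is between the pad and the V, touching the platform at TCP z 66.8 (as expected), so I'm releasing it.

Emit:
servo_tool([
  [[0,0,-0.004],[0,0,0],0.49],
  [[0,0,0],[0,0,0],0.53],
  [[0,0,0],[0,0,0],0.58],
  [[0,0,0],[0,0,0],0.66],
  [[0,0,0],[0,0,0],0.75],
  [[0,0,0],[0,0,0],0.8],
  [[0,0,0],[0,0,0],0.8],
])

```text
time_s: 10.25
eef_pos: [492.5, -22.1, 66.7]
ee_rot: [-0.0, 0.612, 0.791, -0.0]
force: [0.4, -0.3, 0.8]
grip_width: 0.801
grip_force: 0.0
```

Emit:
servo_tool([
  [[0,0,-0.05],[0,0,0],0.8],
  [[0,0,-0.1],[0,0,0],0.8],
  [[0,0,-0.15],[0,0,0],0.8],
  [[0,0,-0.15],[0,0,0],0.8],
  [[-0.06,0,0],[0,0,0],0.8],
  [[-0.06,0,0],[0,0,0],0.8],
  [[0,0,0],[0,0,0],0.8],
])

```text
time_s: 10.95
eef_pos: [498.4, -46.6, 156.0]
ee_rot: [-0.001, 0.613, 0.79, -0.0]
force: [0.8, -0.7, 0.1]
grip_width: 0.799
grip_force: 0.0
```

Run:
```python
from h import *
s=telemetry.sense();P=(s['eef_pos'],s['ee_rot']);print(P,s['grip_width'],s['force'],s['wrist_torque'],s['joints'])
a=optics.capture('wrist');cv2.imwrite('pics/w6r.png',a)
np.save('w6p.npy',np.r_[P[0],P[1]])
cv2.imwrite('pics/w6.png',a)
```

```text
(array([498.39139449, -46.61902174, 156.02675623]), array([-5.17641598e-04,  6.12994494e-01,  7.90086955e-01, -2.93230467e-04])) 0.7992521427099302 [ 0.79767186 -0.66863124  0.13682595] [-0.02069611  0.03092048  0.03580941] [-3.27633203e-01  3.34570319e-01  1.67605350e+00 -2.39420815e-04
  1.13213879e+00 -5.78637191e-01]
```

View pics/w6.png

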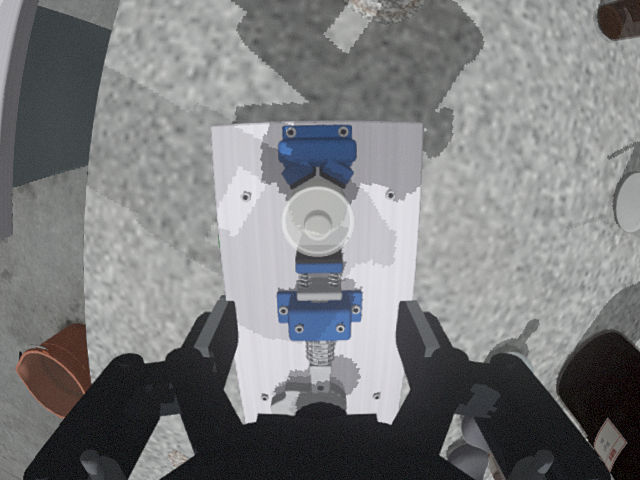

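The view shows the jar upright in the open clamp (lid at 318,221), with the pad at (319,262) behind it. I've used all ten pictures, so I'll continue by numbers. Next I move over the knob at about (535.6,-187).

Emit:
servo_tool([
  [[-0.18,0.001,0],[0,0,0],0.95],
  [[-0.18,0.001,0],[0,0,0],0.95],
  [[-0.18,0.001,0],[0,0,0],0.95],
  [[-0.136,0.001,0],[0,0,0],0.95],
  [[-0.05,0,0],[0,0,0],0.95],
  [[0,0,0],[0,0,0],0.95],
  [[0,0,0],[0,0,0],0.95],
])

```text
time_s: 11.7
eef_pos: [535.2, -184.5, 156.3]
ee_rot: [-0.001, 0.612, 0.791, 0.0]
force: [-0.0, 0.2, 0.4]
grip_width: 0.948
grip_force: 0.0
```

Run:
```python
from h import *
s=telemetry.sense();P=(s['eef_pos'],s['ee_rot']);R=Ro.from_quat(np.roll(P[1],-1)).as_matrix();print(P,s['joints'].round(3))
a=optics.capture('wrist');cv2.imwrite('pics/w7.png',a)
K=np.array([535.6,-187,114]);print('pred',proj('wrist',K,P))
g=cv2.cvtColor(a,6);m=(g<70).astype(np.uint8)
r=cv2.resize(g[200:440,220:420],(50,30),interpolation=cv2.INTER_AREA)
for l in r:print(''.join('#' if v<50 else '+' if v<90 else '-' if v<140 else '.' for v in l))
n,lab,st,ce=cv2.connectedComponentsWithStats(m)
print([(st[i].tolist(),ce[i].round(1).tolist()) for i in range(1,n) if st[i][4]>300])
```

```text
(array([ 535.20535945, -184.53665787,  156.26449075]), array([-7.55722832e-04,  6.12132213e-01,  7.90755069e-01,  5.24359833e-05])) [-0.539  0.469  1.475  0.     1.199 -0.792]
pred [317.55870781 276.64088256]
.....................-.-------------..............
...............---------++----------..............
..................------------------..............
............--....-++++++++++++-----..............
...........-.....-+++++++++++++++-................
................-++++++++++++++++-........-.......
...............-++++++++++++++++++-...............
...............++++++-......-++++++...............
..............-++++-..........-++++-..............
..............-++++.....--.....++++...............
...............++++............++++...............
................-+++-........-+++-................
..................-++++----++++-..................
.....................-+-++---....................+
.................................................+
................................................-+
-...............................................++
-.......................
[... 236 characters left out ...]
...-+++++++++++--............................
........++-----+++++-.............................
.......------------+-.............................
.......--------------............................-
-.......--+++++++---................---.........+#
#+.......###########++----+++##########-......-###
###+++#####################################+-+####
##################################################
[([289, 9, 55, 21, 347], [315.4, 23.8]), ([292, 31, 50, 20, 425], [313.5, 41.8]), ([590, 218, 50, 94, 3053], [620.6, 262.8]), ([278, 222, 84, 89, 2282], [317.8, 250.0]), ([30, 294, 32, 46, 613], [48.9, 313.3]), ([19, 306, 621, 174, 54246], [347.8, 420.8]), ([26, 317, 40, 56, 596], [43.0, 341.1])]
```

The knob cap is at (318.5,276) against a prediction of (317.6,276.6), under 1 mm off. Descending and gripping.

Emit:
servo_tool([
  [[-0.0125,0,0.08],[0,0,0],0.95],
  [[0,0,0.12],[0,0,0],0.95],
  [[0,0,0.1],[0,0,0],0.95],
  [[0,0,0.06],[0,0,0],0.95],
  [[0,0,0.022],[0,0,0],0.95],
  [[0,0,0],[0,0,0],0.95],
  [[0,0,0],[0,0,0],0.95],
], squeeze=40)

```text
time_s: 12.45
eef_pos: [536.6, -188.2, 81.3]
ee_rot: [0.001, 0.612, 0.791, 0.0]
force: [-0.3, -0.3, 1.3]
grip_width: 0.949
grip_force: 0.0
```

Emit:
servo_tool([
  [[0,0,0],[0,0,0],0.75],
  [[0,0,0],[0,0,0],0.65],
  [[0,0,0],[0,0,0],0.6],
  [[0,0,0],[0,0,0],0.5],
  [[0,0,0],[0,0,0],0.45],
  [[0,0,0],[0,0,0],0.45],
  [[0,0,0],[0,0,0],0.45],
])

```text
time_s: 13.15
eef_pos: [537.8, -188.1, 81.4]
ee_rot: [0.002, 0.612, 0.791, 0.001]
force: [8.5, 2.6, 2.2]
grip_width: 0.551
grip_force: 42.4
```

```bash
cat > st.py <<'E'
from h import *
s=telemetry.sense();q=s['ee_rot'];R=Ro.from_quat(np.roll(q,-1)).as_matrix()
print(s['time_s'],s['eef_pos'].round(1),'yaw',round(float(np.arctan2(R[1,0],R[0,0])),4),'F',s['force'].round(1),'T',s['wrist_torque'].round(3),s['grip_width'].__round__(3),round(s['grip_force'],1),'j6',s['joints'][5].round(3),'tau6',s['tau'][5].round(3))
E
python3 st.py
```

```text
13.15 [ 537.8 -188.1   81.4] yaw 1.8235 F [8.5 2.6 2.2] T [ 0.368 -0.928 -0.035] 0.551 42.4 j6 -0.796 tau6 -0.023
```

Emit:
servo_tool([
  [[0,0.006,0],[0,0,0],0.45],
  [[0,0,0],[0,0,0.032],0.45],
  [[0,0,0],[0,0,0.032],0.45],
  [[0,0,0],[0,0,0],0.45],
])

```text
time_s: 13.55
eef_pos: [537.8, -188.1, 81.4]
ee_rot: [0.001, 0.652, 0.758, 0.0]
force: [-1.2, 1.0, 6.9]
grip_width: 0.55
grip_force: 42.7
```

```bash
python3 st.py
```

```text
13.55 [ 537.8 -188.1   81.4] yaw 1.7216 F [-1.2  1.   6.9] T [ 0.131  0.172 -0.024] 0.55 42.7 j6 -0.693 tau6 0.436
```

Emit:
servo_tool([
  [[0,0,0],[0,0,0.032],0.45],
  [[0,0,0],[0,0,0.032],0.45],
  [[0,0,0],[0,0,0],0.45],
])

```text
time_s: 13.85
eef_pos: [537.6, -188.1, 81.4]
ee_rot: [0.001, 0.689, 0.725, 0.0]
force: [-1.5, 1.1, 7.0]
grip_width: 0.551
grip_force: 42.8
```

```bash
python3 st.py
```

```text
13.85 [ 537.6 -188.1   81.4] yaw 1.6211 F [-1.5  1.1  7. ] T [0.13  0.261 0.006] 0.551 42.8 j6 -0.592 tau6 0.438
```

Emit:
servo_tool([
  [[0,0,0],[0,0,0.032],0.45],
  [[0,0,0],[0,0,0.032],0.45],
  [[0,0,0],[0,0,0],0.45],
])

```text
time_s: 14.15
eef_pos: [537.5, -188.1, 81.4]
ee_rot: [0.0, 0.725, 0.689, -0.0]
force: [-2.0, 0.4, 8.4]
grip_width: 0.551
grip_force: 42.9
```

```bash
python3 st.py
```

```text
14.15 [ 537.5 -188.1   81.4] yaw 1.5206 F [-2.   0.4  8.4] T [ 0.16   0.489 -0.009] 0.551 42.9 j6 -0.492 tau6 0.439
```

Emit:
servo_tool([
  [[0,0,0],[0,0,0.032],0.45],
  [[0,0,0],[0,0,0.032],0.45],
  [[0,0,0],[0,0,0],0.45],
])

```text
time_s: 14.45
eef_pos: [537.3, -188.1, 81.4]
ee_rot: [0.0, 0.758, 0.652, -0.0]
force: [-3.2, 1.1, 9.3]
grip_width: 0.551
grip_force: 42.9
```

```bash
python3 st.py
```

```text
14.45 [ 537.3 -188.1   81.4] yaw 1.4201 F [-3.2  1.1  9.3] T [0.133 0.616 0.001] 0.551 42.9 j6 -0.391 tau6 0.446
```

Emit:
servo_tool([
  [[0,0,0],[0,0,0.032],0.45],
  [[0,0,0],[0,0,0.032],0.45],
  [[0,0,0],[0,0,0],0.45],
])

```text
time_s: 14.75
eef_pos: [537.2, -188.0, 81.4]
ee_rot: [0.0, 0.79, 0.613, -0.0]
force: [-4.1, 0.7, 10.6]
grip_width: 0.548
grip_force: 43.0
```

```bash
python3 st.py
```

```text
14.75 [ 537.2 -188.    81.4] yaw 1.3197 F [-4.1  0.7 10.6] T [ 0.125  0.778 -0.014] 0.548 43.0 j6 -0.291 tau6 0.471
```

Emit:
servo_tool([
  [[0,0,0],[0,0,0.032],0.45],
  [[0,0,0],[0,0,0.032],0.45],
  [[0,0,0],[0,0,0],0.45],
])

```text
time_s: 15.05
eef_pos: [537.0, -188.0, 81.4]
ee_rot: [-0.0, 0.82, 0.573, -0.0]
force: [-5.8, 1.5, 9.2]
grip_width: 0.55
grip_force: 43.1
```

```bash
python3 st.py
```

```text
15.05 [ 537.  -188.    81.4] yaw 1.2192 F [-5.8  1.5  9.2] T [0.192 0.897 0.072] 0.55 43.1 j6 -0.19 tau6 0.488
```

Emit:
servo_tool([
  [[0,0,0],[0,0,0.032],0.45],
  [[0,0,0],[0,0,0.032],0.45],
  [[0,0,0],[0,0,0],0.45],
])

```text
time_s: 15.35
eef_pos: [536.9, -187.9, 81.4]
ee_rot: [-0.0, 0.848, 0.531, -0.001]
force: [-5.6, 1.5, 10.5]
grip_width: 0.552
grip_force: 43.1
```

```bash
python3 st.py
```

```text
15.35 [ 536.9 -187.9   81.4] yaw 1.1187 F [-5.6  1.5 10.5] T [0.244 1.028 0.063] 0.552 43.1 j6 -0.09 tau6 0.492
```

Emit:
servo_tool([
  [[0,0,0],[0,0,0.032],0.45],
  [[0,0,0],[0,0,0.032],0.45],
  [[0,0,0],[0,0,0],0.45],
])

```text
time_s: 15.65
eef_pos: [536.7, -187.9, 81.4]
ee_rot: [-0.0, 0.873, 0.488, -0.001]
force: [-7.6, 2.0, 10.9]
grip_width: 0.549
grip_force: 43.2
```

```bash
python3 st.py
```

```text
15.65 [ 536.7 -187.9   81.4] yaw 1.0185 F [-7.6  2.  10.9] T [0.218 1.103 0.149] 0.549 43.2 j6 0.011 tau6 0.587
```

Emit:
servo_tool([
  [[-0.002,-0.004,-0.002],[0,0,0.016],0.45],
  [[0,0,0],[0,0,0.016],0.45],
  [[0,0,0],[0,0,0],0.45],
])

```text
time_s: 15.95
eef_pos: [536.6, -187.9, 81.4]
ee_rot: [0.0, 0.885, 0.465, 0.0]
force: [-1.9, 1.3, 6.8]
grip_width: 0.549
grip_force: 42.7
```

```bash
python3 st.py
```

```text
15.95 [ 536.6 -187.9   81.4] yaw 0.968 F [-1.9  1.3  6.8] T [0.184 0.266 0.168] 0.549 42.7 j6 0.06 tau6 0.362
```

Emit:
servo_tool([
  [[0,0,0],[0,0,0.016],0.45],
  [[0,0,0],[0,0,0.016],0.45],
  [[0,0,0],[0,0,0],0.45],
])

```text
time_s: 16.25
eef_pos: [536.5, -187.8, 81.4]
ee_rot: [0.0, 0.897, 0.443, 0.0]
force: [-1.8, 0.9, 6.1]
grip_width: 0.548
grip_force: 42.8
```

```bash
python3 st.py
```

```text
16.25 [ 536.5 -187.8   81.4] yaw 0.9176 F [-1.8  0.9  6.1] T [0.285 0.387 0.069] 0.548 42.8 j6 0.111 tau6 0.293
```

Emit:
servo_tool([
  [[0,0,0],[0,0,0.016],0.45],
  [[0,0,0],[0,0,0.016],0.45],
  [[0,0,0],[0,0,0],0.45],
])

```text
time_s: 16.55
eef_pos: [536.5, -187.8, 81.4]
ee_rot: [0.0, 0.907, 0.42, 0.0]
force: [-1.8, 1.7, 7.3]
grip_width: 0.552
grip_force: 42.8
```

```bash
python3 st.py
```

```text
16.55 [ 536.5 -187.8   81.4] yaw 0.8672 F [-1.8  1.7  7.3] T [ 0.29   0.415 -0.003] 0.552 42.8 j6 0.161 tau6 0.215
```

Emit:
servo_tool([
  [[0,0,0],[0,0,0.016],0.45],
  [[0,0,0],[0,0,0.016],0.45],
  [[0,0,0],[0,0,0],0.45],
])

```text
time_s: 16.85
eef_pos: [536.5, -187.7, 81.4]
ee_rot: [0.0, 0.918, 0.397, 0.0]
force: [-1.8, 1.8, 8.1]
grip_width: 0.557
grip_force: 42.8
```

```bash
python3 st.py
```

```text
16.85 [ 536.5 -187.7   81.4] yaw 0.8167 F [-1.8  1.8  8.1] T [ 0.432  0.439 -0.111] 0.557 42.8 j6 0.211 tau6 0.119
```

The torque crossed zero at about 0.955 rad (the crest) and now pulls on, so the notch bottom should be near 1.135.

Emit:
servo_tool([
  [[0,0,0],[0,0,0.016],0.45],
  [[0,0,0],[0,0,0.016],0.45],
  [[0,0,0],[0,0,0],0.45],
])

```text
time_s: 17.15
eef_pos: [536.4, -187.6, 81.4]
ee_rot: [-0.0, 0.928, 0.374, 0.0]
force: [-3.0, 2.2, 7.3]
grip_width: 0.555
grip_force: 42.8
```

```bash
python3 st.py
```

```text
17.15 [ 536.4 -187.6   81.4] yaw 0.7662 F [-3.   2.2  7.3] T [ 0.35   0.508 -0.157] 0.555 42.8 j6 0.262 tau6 0.037
```

Emit:
servo_tool([
  [[0,0,0],[0,0,0.016],0.45],
  [[0,0,0],[0,0,0.016],0.45],
  [[0,0,0],[0,0,0],0.45],
])

```text
time_s: 17.45
eef_pos: [536.4, -187.5, 81.4]
ee_rot: [-0.0, 0.937, 0.35, -0.0]
force: [-2.6, 2.6, 8.4]
grip_width: 0.549
grip_force: 42.9
```

```bash
python3 st.py
```

```text
17.45 [ 536.4 -187.5   81.4] yaw 0.7161 F [-2.6  2.6  8.4] T [ 0.385  0.518 -0.16 ] 0.549 42.9 j6 0.312 tau6 0.07
```

Emit:
servo_tool([
  [[0,0,0],[0,0,0.015],0.45],
  [[0,0,0],[0,0,0],0.45],
  [[0,0,0],[0,0,0],0.45],
])

```text
time_s: 17.75
eef_pos: [536.3, -187.5, 81.4]
ee_rot: [-0.0, 0.94, 0.34, -0.0]
force: [-4.0, 2.9, 8.0]
grip_width: 0.55
grip_force: 42.9
```

```bash
python3 st.py
```

```text
17.75 [ 536.3 -187.5   81.4] yaw 0.6934 F [-4.   2.9  8. ] T [ 0.466  0.506 -0.08 ] 0.55 42.9 j6 0.335 tau6 -0.059
```

Emit:
servo_tool([
  [[0,0,0],[0,0,0.006],0.45],
  [[0,0,0],[0,0,0],0.45],
  [[0,0,0],[0,0,0],0.45],
])

```text
time_s: 18.05
eef_pos: [536.3, -187.5, 81.4]
ee_rot: [-0.0, 0.942, 0.335, -0.0]
force: [-4.1, 3.1, 8.9]
grip_width: 0.551
grip_force: 42.9
```

```bash
python3 st.py
```

```text
18.05 [ 536.3 -187.5   81.4] yaw 0.6841 F [-4.1  3.1  8.9] T [ 0.419  0.54  -0.069] 0.551 42.9 j6 0.344 tau6 -0.038
```

The knob is at the notch, with only a slight pull left. I'm releasing and retreating straight up.

Emit:
servo_tool([
  [[0,0,0],[0,0,0],0.58],
  [[0,0,0],[0,0,0],0.65],
  [[0,0,0],[0,0,0],0.8],
  [[0,0,0],[0,0,0],0.95],
  [[0,0,0],[0,0,0],0.95],
  [[0,0,0],[0,0,0],0.95],
  [[0,0,-0.05],[0,0,0],0.95],
  [[0,0,-0.1],[0,0,0],0.95],
])

```text
time_s: 18.85
eef_pos: [535.9, -187.4, 110.5]
ee_rot: [-0.001, 0.942, 0.336, -0.001]
force: [-0.3, -0.4, 0.6]
grip_width: 0.953
grip_force: 0.0
```

Emit:
servo_tool([
  [[0,0,-0.15],[0,0,0],0.95],
  [[0,0,-0.2],[0,0,0],0.95],
  [[0,0,-0.1],[0,0,0],0.95],
  [[-0.06,0,0],[0,0,-0.09],0.95],
  [[-0.06,0,0],[0,0,-0.09],0.95],
  [[0,0,0],[0,0,0],0.95],
  [[0,0,0],[0,0,0],0.95],
])

```text
time_s: 19.55
eef_pos: [519.2, -204.1, 201.2]
ee_rot: [0.0, 0.886, 0.463, 0.0]
force: [-0.7, 0.3, -0.8]
grip_width: 0.952
grip_force: 0.0
```

Run:
```python
from h import *
s=telemetry.sense();P=(s['eef_pos'],s['ee_rot']);print(P,s['force'])
a=optics.capture('wrist');cv2.imwrite('pics/w9.png',a)
# rectify to shaker-aligned ortho map at z=80 over pad/jar/V, compare to before(w6)
def ortho(img,P,z,ys,xs,S=np.array([493.,-22.7])):
    ey=np.array([-.25,.968]);ex=np.array([.968,.25])
    mp=np.array([[proj('wrist',[*(S+ex*x+ey*(y-85)),z],P) for x in xs] for y in ys],np.float32)
    return cv2.remap(img,mp[...,0],mp[...,1],1)
q=np.load('w6p.npy');b=cv2.imread('pics/w6r.png')
ys=np.arange(128,10,-3);xs=np.arange(-34,35,1.5)
A=ortho(a,P,78,ys,xs);B=ortho(b,(q[:3],q[3:]),78,ys,xs)
def ch(p):
    bl,g,r=map(int,p); return 'B' if bl>r+35 else '#' if g<75 else '+' if g<130 else '-' if g<175 else '.'
for y,l,m in zip(ys,B,A):print('%4d'%y,''.join(map(ch,l)),' ',''.join(map(ch,m)))
```

```text
(array([ 519.19485686, -204.07137359,  201.22217584]), array([1.81951084e-04, 8.86277633e-01, 4.63154272e-01, 2.12107109e-04])) [-0.66972881  0.28260196 -0.83833408]Traceback (most recent call last):
  File "<stdin>", line 11, in <module>
  File "<stdin>", line 7, in ortho
  File "h.py", line 14, in proj
    m=optics.camera_model(n); f=240/np.tan(np.radians(m['vfov']/2))
ValueError: time passes only in moves, steps and waits
```

```bash
sed -i "s/m=optics.camera_model(n);/m=CM(n);/" h.py; sed -i "1i import functools" h.py; sed -i "/^from rig/a CM=functools.cache(lambda n:optics.camera_model(n))" h.py
python3 - <<'E'
from h import *
s=telemetry.sense();P=(s['eef_pos'],s['ee_rot'])
a=cv2.imread('pics/w9.png')
def ortho(img,P,z,ys,xs,S=np.array([493.,-22.7])):
    ey=np.array([-.25,.968]);ex=np.array([.968,.25])
    mp=np.array([[proj('wrist',[*(S+ex*x+ey*(y-85)),z],P) for x in xs] for y in ys],np.float32)
    return cv2.remap(img,mp[...,0],mp[...,1],1)
q=np.load('w6p.npy');b=cv2.imread('pics/w6r.png')
ys=np.arange(128,10,-3);xs=np.arange(-34,35,1.5)
A=ortho(a,P,78,ys,xs);B=ortho(b,(q[:3],q[3:]),78,ys,xs)
def ch(p):
    bl,g,r=map(int,p); return 'B' if bl>r+35 else '#' if g<75 else '+' if g<130 else '-' if g<175 else '.'
for y,l,m in zip(ys,B,A):print('%4d'%y,''.join(map(ch,l)),' ',''.join(map(ch,m)))
E
```

```text
128 .-------BBBBBBBBBBBBBBBBBBBBBBBBBBBBBB--------   +++++++BBBBBBBBBBBBBBBBBBBBBBBBBBBBBBB+++++###
 125 -+++---BBBBBBBBBBBBBBBBBBBBBBBBBBBBBBB--------   +++++++BBBBBBBBBBBBBBBBBBBBBBBBBBBBBBB++++++##
 122 .+++++++BBBBBBBBBBBBBBBBBBBBBBBBBBBBBB--------   +++++++BBBBBBBBBBBBBBBBBBBBBBBBBBBBBBB+++++++#
 119 -+++++++BBBBBBBBBBBBBBBBBBBBBBBBBBBBBB+-------   -------BBBBBBBBBBBBBBBBBBBBBBBBBBBBBBBB-------
 116 .++++++++BBBBBBBBBBBBBBBBBBBBBBBBBBBB---------   --------BBBBBBBBBBBB+++BBBBBBBBBBBBBBBB-------
 113 -+++++++++###BBBBBBBB#++##BBBBBBBB#+----------   --------BBBBBB-----.-..-----BBBBBBBBBBB-------
 110 .++++++++#BBBB#BBBBBB#++##BBBBBBBBBBB---------   --------+BB---..----------..---BBBBBBBB-------
 107 .+++++++++BBBBBBB####+++#####BB##BBB+---------   -----------..----.....-------..-+BBBBBB-------
 104 --++---++++BB#####++++++++++#####BB+----------   --------...----.........-------.--BBBBB-------
 101 .......+++++###+++++------+++++###++++--......   -------....---..----------------..+BBBB-------
  98 .......++++++++-..............-++++++++.......   ------.....---.-------------------.#B
[... 2238 characters left out ...]
...-BBBBBB+#+-------------------+##BBBBBB-...   ----------------+++++-------++++++------------
  26 .....BBBBBB##+................-..+##+BBBBBB...   ----------------+++---------+-++--------------
  23 ....-BBBBBBB########+++++++########+#BBBBBB...   ----------------------------+-----------------
  20 ....-B+++B#+#####B##B######BB###+B+##B++-BB...   .---------------------------+-----------------
  17 ....--++-+BBBBBBBBBBBBBBBBBBBBBBBBBBBB-##--...   ...-------++++++++++BBBBBBBBBBBBBBBBB---------
  14 ....-B---BBBBBBBBBBBBBBBBBBBBBBBBBBBBBB-BBB...   .....----BBBBBBBBBBBBBBBBBBBBBBBBBBBBB--------
  11 .....BBBBBBBBBBBBBBBBBBBBBBBBBBBBBBBBBBBBBB...   ...----BBBBBBBBBBBBBBBBBBBBBBBBBBBBBBBBBBBBBB-
```

The pad stayed advanced after release (about 10 mm in the rectified comparison) and the jar is against the V. The arm is clear, so I'm handing the job in.

```bash
python3 -c "
from rig import ctrl
print(ctrl.finish_job())"
```

```text
the job is handed in; nothing more can be done
None
```

The taller jar stands in the V jaw with the pad closed on it; I turned the knob to the cam's notch and let go, the pad stayed closed, and I handed the job in, but the rig returned no verdict.

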